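# Close up the ripening box

## Robot

A 7-joint arm with a two-finger parallel gripper is mounted at the origin on the work surface. World frame = base frame: x ahead of the robot, y to its left, z up, the work surface at z = 0. Lengths are in m, angles in degrees, forces in N, time in s.
With the tool pointing down it reaches from about 0.425 to 0.875 m from the base axis. Payload 9.9 kg.
Tool frame: the origin (TCP) lies at the very end of the fingers, on their centre line; the grasp point (between the pads) lies 19 mm behind it; x points along the fingers, z is the direction in which the jaws open and shut, and the axes are right-handed (so a half turn about x gives the same grasp; the last joint's range is limited). The gripper opens to 85 mm and grips with 20 to 120 N. Pads are 22 mm wide; open, the fingers measure 114 mm over their backs; the gripper's body (76 mm by 85 mm) begins 54 mm behind the grasp point. The pads swing forward as they close: fully open they stand 13 mm farther back than shut.
Start: joints at [-77.854, 32.985, 1.427, 82.34, -0.859, 64.687, -3.237], TCP at [0.197, 0.646, 0.2] pointing down, gripper open.
Joint ranges: [-157.87, 157.87], [-19.46, 123.44], [-87.15, 90], [11.01, 140.99], [-62.26, 242.26], [9.8, 113.94], [-161.44, 161.44]. Speed limits (degrees/s): [127.2, 127.2, 172.46, 172.46, 180, 180, 180].

## Interface

Orientations are given as a 3x3 rotation matrix whose columns are the frame's x, y, z axes.
In Python, from bench import env gives the robot as it stands.
- The arm moves only by the tool arm_command, never from a script. Its argument "moves" is a list of rows, each a list of 4 numbers: the shift along the tool's x, y, z each as a share of 25 cm, from -1 to 1, then the turn about the tool's x as a share of 360 degrees, from -1 to 1. A call has 1 to 20 rows; each row shifts and turns the commanded pose from where the row before left it, along the tool's axes as they then stand; what a row does not reach is not made up. A row lasts 1/12 s, in which the tool goes at most 41.7 mm and 7.16 degrees, less where a joint would pass 70% of its speed; a pose out of reach is approached as far as the arm can. A call with a number of a shift or a turn outside -1 to 1 is refused whole. A call with a gripper value outside its range is refused whole. "fingers" is the closure, from 0 (fully open) to 1 (shut), set as the call begins (left out, the last holds). The fingers move at their own pace and stop on an object; "grip_force" is the grip in N (left out, the last holds). Time passes only in rows, so rows that do not move let the fingers close. It gives the time, the measured TCP pose, the force and the opening at its end, in the units of the state.
- env.get_obs(): the state, without advancing time (a new reading comes with each control period).
- env.read_camera(name): name is "scene" or "top" or "wrist"; returns a dict with "color" (384x512x3 uint8, red, green, blue), "depth" (384x512 float32, m along the optical axis (not along the pixel's ray), 0 where there is no reading), "vfov" (degrees; the focal length in pixels is half the picture's height over the tangent of half this angle, whatever the lens; pixels are square), "cx", "cy" (the principal point, pixels), "k1" (the pictures are not rectified: a ray, as slopes to the right and down, at radius r is drawn at 1 + k1 r^2 times it, then the intrinsics apply), "xyz" and "rotation" of the camera in the world. Camera axes: x right, y up, looking along -z (the intrinsics and any distortion apply to the point x, -y, -z); pixel columns grow to the right and rows downward; lengths in m; the calibration is good to about 2 mm. A picture is of the moment at which its call begins.
- env.sign_off(): hands the job in, once; it reports no verdict.
Trained networks look in a picture, given as the dict that the camera call returned (one of the last four; its "shot" number tells which), for a name from the list of things; names that differ only in an ending like _2 or _b are one class to them, and where a whole thing is asked for, a point or a joint stands for the part that bears it (a point fixed in the world has none). Each returns a list of dicts, best first, with "score" (0 to 1); they miss things now and then, are a little off and sometimes report something else, mostly with a low value. They report only what shows in the picture. A call takes as long as a camera call.
- env.regions_of(picture, target): "region" (384x512 bool, what is visible of it) and "position" ([column, row] in pixels, amid what is visible of it).
- env.spot_point(picture, target): "position" ([column, row] in pixels: a listed point, or the origin of a listed thing).
The state is a dict: "time_s": time; "q": joint angles; "qd": joint speeds; "joint_torque": joint torques, N m; "ee_pos": TCP position; "tcp_rot": TCP orientation; "wrist_force": force on the tool from outside, world axes, zero at the start; "torque": the same for the moment, N m; "gripper_width": finger opening in m.
Only numpy, scipy, OpenCV 4.12 (cv2) and the standard library are available. Lean on these libraries where they do the work, as an engineer would, in place of code of your own. Each camera call takes 0.05 s, during which the arm holds its last target.

## Task

Get the yellow ripening box ready for the maturing room: with the fingertips, first fold the upright blue slatted flap down flat into the box over the cheeses, then push the open white lid over until it is fully shut on the box. Push them, do not pinch or slam either, keep the lid standing open until the flap is down, and leave the cheeses and everything else on the table where they are. Finish with the hand clear.

Things in the scene. Friction and masses are not known exactly. Their poses are not given: they have to be found in the camera images.
- crate: Yellow open box, fixed, 240 (its x) x 220 (its y) x 85 mm high, walls 5 mm. Origin: centre of its underside, on the table. Its +y wall carries the lid hinge, its -y wall the flap hinge; z up. It stands left or right of the middle, yaw within 0.45 rad of 0. Two cheeses in it, tops 47 mm above the table, lie below the folded flap.
- lid (a joint): Angle of the white lid, rad: 0 = fully shut (level on the rim), grows as it opens; starts at 1.6 to 1.9 (upright or leaning a little outwards), stop at 1.95. A flat plate 244 mm wide along the hinge, 230 mm from hinge line to free edge. A stiff friction hinge (0.6 N m) keeps it at any angle where it is left: push it all the way down. Mass 0.25 to 0.5 kg.
- lid_hinge (a point): Middle of the lid's hinge line, which runs along the box's x, 112 mm from the box centre towards +y, 87 mm above the table. Turns with the lid: x along the hinge, -y towards the free edge, z out of the outer face (on top when shut). The plate, 6 mm thick, lies from z = 0 to z = 6 mm here, so the shut lid's outer face is 93 mm above the table.
- lid_edge (a point): Middle of the lid's free edge, on the outer face (white plate, lid_plate); axes as lid_hinge. The inner face carries a grey panel (lid_liner) 216 x 190 mm, 4 mm proud, ending 23 mm short of the free edge; it goes inside the box when shut.
- flap (a joint): Angle of the blue flap, rad: 0 = folded flat in the box, grows as it is raised; starts at 1.35 to 1.7 (about upright), stop at 1.8. A panel of slats (20 mm wide, 6 mm gaps), 202 mm wide along the hinge, 170 mm from hinge line to free edge. Raised, its outer side faces away from the lid (box -y): push there. A friction hinge (0.18 N m) keeps it where it is left. Mass 0.12 kg.
- flap_hinge (a point): Middle of the flap's hinge line, which runs along the box's x, 100 mm from the box centre towards -y, 58 mm above the table. Turns with the flap: x along the hinge, y towards the free edge, z out of the side on top when folded. The panel, 6 mm thick, lies from z = 0 to z = 6 mm here; when folded its top is 64 mm above the table, 21 mm below the rim.
- flap_edge (a point): Middle of the flap's free edge, on the side that is on top when folded (slats flap_slat0 to 7); axes as flap_hinge. On the other side a cross bar (flap_bar), 30 mm wide and 3 mm proud, runs along the free edge.
- tray: Low aluminium tray 250 x 130 x 20 mm, loose, beside the box; leave alone. Origin: centre of its underside.
- cheese_a: Cheese of diameter 84 mm, 42 mm high, loose in the yellow box; leave alone. Origin: centre of its underside.
- cheese_b: Cheese like cheese_a, loose in the yellow box; leave alone. Origin: centre of its underside.
- wheel_a: Cheese wheel of diameter 96 mm, 45 mm high, loose on the tray; leave alone. Origin: centre of its underside.
- wheel_b: Cheese wheel like wheel_a, loose on the tray; leave alone. Origin: centre of its underside.
- jar: Closed jar of diameter 60 mm, 90 mm high, loose beside or beyond the box; leave alone. Origin: centre of its underside.
- small_cheese: Grey cheese of diameter 72 mm, 50 mm high, loose beside or beyond the box; leave alone. Origin: centre of its underside.
- cup: Steel cup of diameter 72 mm, 75 mm high, loose beside or beyond the box; leave alone. Origin: centre of its underside.

How it is judged:
By the outcome, as a careful person would: the job done as asked, in the order asked, and still so for the second after the job is handed in, with the robot touching nothing.
It also fails if it takes over 64 s, if anything falls off the work surface, if the arm or the gripper's body presses on something with over 40 N, if the wrist force passes 120 N, or if a joint passes its speed limit or range.

## Working session

There is one attempt and no reset: what is moved stays moved. The work goes in short steps, Python scripts to look and compute and a tool call to move; the robot and the scene stay as the last step left them, time stands still between calls to the robot, and variables do not carry over. Pictures are saved under pics/ and viewed, and the job is handed in when it is done.

Besides the shell and the picture viewer there is one more tool, called after "Call:" as name([rows], argument=value, ...), one row to a line, values as JSON. arm_command: Moves the arm, as the interface text tells. Its arguments: {"type":"object","properties":{"moves":{"type":"array"},"fingers":{"type":"number"},"grip_force":{"type":"number"}},"required":["moves"]}

```bash
mkdir -p pics; ls; cat > h.py <<'E'
import numpy as np, cv2
from bench import env
def save(p,n): cv2.imwrite(f'pics/{n}.png',p['color'][:,:,::-1])
def K(p):
    f=192/np.tan(np.radians(p['vfov'])/2); return f
def ray(p,u,v):
    f=K(p); a=np.array([(u-p['cx'])/f,(v-p['cy'])/f]); s=a.copy()
    for _ in range(30): s=a/(1+p['k1']*(s@s))
    return s
def w(p,u,v,d=None):
    if d is None: d=p['depth'][int(round(v)),int(round(u))]
    s=ray(p,u,v); c=np.array([s[0]*d,-s[1]*d,-d])
    return np.array(p['rotation'])@c+np.array(p['xyz'])
def proj(p,X):
    c=np.array(p['rotation']).T@(np.array(X)-np.array(p['xyz'])); s=np.array([c[0],-c[1]])/-c[2]
    s=s*(1+p['k1']*(s@s)); f=K(p); return s*f+[p['cx'],p['cy']]
def cloud(p):
    f=K(p); v,u=np.mgrid[0:384,0:512]; a=np.stack([(u-p['cx'])/f,(v-p['cy'])/f],-1); s=a.copy()
    for _ in range(30): s=a/(1+p['k1']*(s**2).sum(-1,keepdims=True))
    d=p['depth']; c=np.stack([s[...,0]*d,-s[...,1]*d,-d],-1)
    return c@np.array(p['rotation']).T+np.array(p['xyz'])
E
python3 - <<'E'
from h import *
np.set_printoptions(precision=4,suppress=True)
o=env.get_obs(); print(o)
for n in ['scene','top']:
    p=env.read_camera(n); save(p,n+'0'); print(n,p['vfov'],p['k1'],p['xyz'],p['rotation'])
    C=cloud(p)
    for t in ['crate','lid','flap','tray','jar','cup','small_cheese','wheel_a','cheese_a']:
        for r in env.regions_of(p,t)[:2]:
            m=r['region']&(p['depth']>0); print(t,round(r['score'],2),r['position'],m.sum(),np.median(C[m],0),np.percentile(C[m],[2,98],axis=0).ravel())
    for t in ['lid_hinge','lid_edge','flap_hinge','flap_edge','crate','jar','cup','small_cheese']:
        for r in env.spot_point(p,t)[:1]: print('pt',t,round(r['score'],2),r['position'],w(p,*r['position']))
E
```

```text
pics
{'time_s': 0.0, 'q': array([-77.8534,  33.0339,   1.4247,  82.3874,  -0.8591,  64.6877,
        -3.2382]), 'qd': array([ 0.0398, -0.0597, -0.0116,  0.002 , -0.0916, -0.0475, -0.0251]), 'joint_torque': array([ -0.0004, -76.5751,   2.2502, -28.5984,   0.0152,   0.0127,
        -0.0001]), 'ee_pos': array([0.1966, 0.6452, 0.1995]), 'tcp_rot': array([[-0.0004, -0.9566,  0.2915],
       [-0.0017,  0.2915,  0.9566],
       [-1.    , -0.0001, -0.0017]]), 'wrist_force': array([-0.1117, -0.5454, -0.0705]), 'torque': array([ 0.0428, -0.0078, -0.0003]), 'gripper_width': 0.08571577548615243}
scene 52.18017089647874 0.01717391234164693 [1.1043 0.296  0.9809] [[-0.5029 -0.7035  0.5021]
 [ 0.8643 -0.4149  0.2843]
 [ 0.0083  0.577   0.8167]]
crate 0.81 [215.0, 171.5] 7676 [ 0.5489 -0.192   0.0807] [ 0.4151 -0.2562  0.0013  0.6767  0.038   0.3073]
lid 0.93 [260.1, 177.1] 1776 [0.58   0.0115 0.2263] [ 0.4465 -0.041   0.0664  0.6862  0.0482  0.3092]
lid 0.64 [215.4, 206.1] 591 [ 0.6087 -0.1151  0.0458] [ 0.5675 -0.1554  0.0204  0.6399 -0.0823  0.0499]
flap 0.62 [195.3, 146.8] 2269 [ 0.5303 -0.2343 
[... 2625 characters left out ...]
a 0.83 [203.5, 227.2] 955 [0.461  0.1344 0.0498] [0.4178 0.0915 0.0284 0.5032 0.1784 0.0546]
cheese_a 0.89 [304.3, 222.6] 724 [ 0.4826 -0.1537  0.0473] [ 0.447  -0.193   0.008   0.5216 -0.1166  0.0522]
cheese_a 0.56 [292.5, 181.1] 685 [ 0.5964 -0.1207  0.0474] [ 0.561  -0.1592  0.026   0.6371 -0.0833  0.0525]
pt lid_hinge 0.8 [261.8, 189.6] [ 0.5557 -0.0252  0.1146]
pt lid_edge 0.75 [240.8, 164.3] [0.5731 0.0284 0.3115]
pt flap_hinge 0.79 [335.0, 206.6] [ 0.5267 -0.2431  0.0032]
pt crate 0.86 [297.3, 202.1] [ 0.5392 -0.132   0.0105]
pt jar 0.75 [235.3, 149.6] [0.68   0.0461 0.0668]
pt cup 0.61 [100.4, 224.1] [0.4775 0.4333 0.0075]
pt small_cheese 0.56 [400.3, 223.9] [ 0.4694 -0.4159  0.0504]
```

View pics/scene0.png

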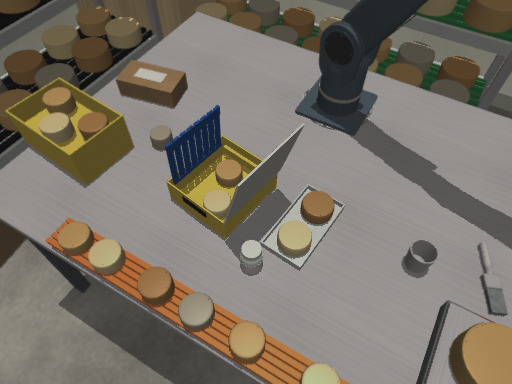

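View pics/top0.png

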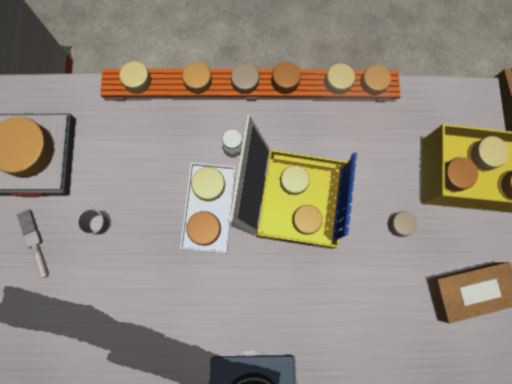

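```bash
python3 - <<'E'
from h import *
np.set_printoptions(precision=4,suppress=True)
from scipy.optimize import least_squares
rim=[];lid=[];flap=[]
for n in ['scene','top']:
    p=env.read_camera(n); C=cloud(p); ok=p['depth']>0
    hsv=cv2.cvtColor(p['color'],cv2.COLOR_RGB2HSV)
    y=ok&(hsv[...,0]>22)&(hsv[...,0]<32)&(hsv[...,1]>150)&(abs(C[...,2]-.086)<.006)&(C[...,1]>-.3)&(C[...,1]<.05)
    P=C[y]; print(n,y.sum(),P.min(0),P.max(0),cv2.minAreaRect(P[:,:2].astype(np.float32)*1000)); rim.append(P)
    b=ok&(hsv[...,0]>100)&(hsv[...,0]<125)&(hsv[...,1]>130)&(C[...,1]>-.3)&(C[...,1]<-.18)&(C[...,2]>.09)
    P=C[b]; flap.append(P); m=P.mean(0); nn=np.linalg.svd(P-m)[2][2]; print('flap',b.sum(),m,nn,P.min(0),P.max(0))
    for nm in ['lid']:
        r=env.regions_of(p,nm)[0]['region']; r=cv2.erode(r.astype(np.uint8),np.ones((3,3)))>0
        L=C[r&ok&(C[...,2]>.12)]; 
        m=np.median(L,0)
        for _ in range(5):
            nn=np.linalg.svd(L-L.mean(0),full_matrices=False)[2][2]; d=(L-L.mean(0))@nn; L=L[abs(d)<.006]
        print('lid',len(L),L.mean(0),nn,L.min(0),L.max(0), 'rms',d.std())
# crate fit: rim points within wall band
P=np.vstack(rim)
def f(x):
    c,s=np.cos(x[2]),np.sin(x[2]); q=P[:,:2]-x[:2]; a=abs(c*q[:,0]+s*q[:,1]); b=abs(-s*q[:,0]+c*q[:,1])
    dx=np.maximum(abs(a-.1175)-.0025,0);dy=np.maximum(abs(b-.1075)-.0025,0)
    out=np.minimum(np.where(b<.112,dx,9),np.where(a<.122,dy,9)); out=np.where(out>1,np.hypot(np.maximum(a-.12,0),np.maximum(b-.11,0)),out); return out
for y0 in (.1,.2):
    r=least_squares(f,[.55,-.13,y0],loss='soft_l1',f_scale=.003); print(r.x,r.cost,np.median(r.fun))
E
```

```text
scene 228 [ 0.4083 -0.2635  0.0801] [ 0.6763 -0.0501  0.0907] ((541.390869140625, -139.0531005859375), (217.61534118652344, 240.82366943359375), 80.81678771972656)
flap 1604 [ 0.5319 -0.2324  0.1694] [ 0.1575  0.9853 -0.0663] [ 0.4275 -0.2534  0.0903] [ 0.6266 -0.2106  0.2302]
lid 1335 [0.5812 0.0124 0.2283] [ 0.1543  0.9552 -0.2524] [ 0.4523 -0.0325  0.1201] [0.6899 0.053  0.3106] rms 0.0005208433364319137
top 321 [ 0.4075 -0.2592  0.08  ] [ 0.6707 -0.015   0.0918] ((539.4189453125, -135.57278442382812), (212.77926635742188, 237.6152801513672), 80.77845001220703)
flap 640 [ 0.5165 -0.2314  0.1785] [-0.1609 -0.985   0.0617] [ 0.4269 -0.253   0.0903] [ 0.6198 -0.2117  0.2325]
lid 2388 [0.5566 0.0069 0.2329] [-0.1559 -0.9502  0.27  ] [ 0.4421 -0.04    0.1201] [0.6794 0.0474 0.3137] rms 0.001593468111688161
[ 0.5408 -0.1389 -0.1577] 3.065409667195094e-05 0.0
[ 0.5408 -0.1389 -0.1577] 3.065409667191943e-05 0.0
```

Call:
arm_command([
  [-0.1,0,0,-0.011],
  [-0.14,0,0,-0.011],
  [-0.14,0,0,0],
  [-0.14,0,0,0],
  [-0.14,0,0,0],
  [-0.14,0,0,0],
  [-0.14,0,0,0],
  [0,0,0,0],
], fingers=1, grip_force=20)

```text
time_s: 2.67
ee_pos: [0.1972, 0.6469, 0.4431]
tcp_rot: [[0.003, -0.988, 0.157], [0.01, 0.157, 0.988], [-1.0, -0.001, 0.011]]
wrist_force: [0.6, -0.4, 1.1]
gripper_width: -0.0001
```

Call:
arm_command([
  [0,-0.04,-0.06,0],
  [0,-0.08,-0.12,0],
  [0,-0.08,-0.12,0],
  [0,-0.08,-0.12,0],
  [0,-0.08,-0.12,0],
  [0,-0.08,-0.12,0],
  [0,-0.08,-0.12,0],
  [0,-0.08,-0.12,0],
  [0,-0.08,-0.12,0],
  [0,-0.08,-0.12,0],
  [0,-0.08,-0.12,0],
  [0,-0.08,-0.12,0],
  [0,-0.08,-0.12,0],
  [0,-0.08,-0.12,0],
  [0,-0.08,-0.12,0],
  [0,-0.08,-0.12,0],
  [0,-0.08,-0.12,0],
  [0,-0.08,-0.12,0],
  [0,-0.08,-0.12,0],
  [0,-0.04,-0.06,0],
])

```text
time_s: 4.33
ee_pos: [0.4834, 0.0185, 0.4357]
tcp_rot: [[0.001, -0.987, 0.161], [-0.001, 0.161, 0.987], [-1.0, -0.001, -0.001]]
wrist_force: [0.1, -1.4, -0.7]
gripper_width: 0.0001
```

```bash
cat >> h.py <<'E'
np.set_printoptions(precision=4,suppress=True)
CX=np.array([.5408,-.1389]);YAW=-.1577
BX=np.array([np.cos(YAW),np.sin(YAW)]);BY=np.array([-np.sin(YAW),np.cos(YAW)])
def box(P): q=np.array(P)[...,:2]-CX; return np.stack([q@BX,q@BY,np.array(P)[...,2]],-1)
def st():
    o=env.get_obs(); print('t',o['time_s'],'box',box(o['ee_pos']),'F',o['wrist_force'],'q',o['q']); print('x ax',o['tcp_rot'][:,0])
E
python3 -c "
from h import *
st()"
```

```text
t 4.3333 box [-0.0814  0.1465  0.4357] F [ 0.0634 -1.3639 -0.6797] q [-26.5276   9.2304  23.3533  84.548   -3.5641  86.9138  77.4608]
x ax [ 0.0011 -0.0014 -1.    ]
```

Call:
arm_command([
  [0,-0.02,-0.06,0],
  [0,-0.03,-0.12,0],
  [0,-0.03,-0.12,0],
  [0,-0.03,-0.12,0],
  [0,-0.03,-0.12,0],
  [0,-0.03,-0.12,0],
  [0,-0.03,-0.12,0],
  [0,-0.03,-0.12,0],
  [0,-0.03,-0.12,0],
  [0,-0.03,-0.12,0],
  [0,-0.03,-0.12,0],
  [0,0,0,0],
  [0.12,0,0,0],
  [0.12,0,0,0],
  [0.12,0,0,0],
  [0.12,0,0,0],
  [0.12,0,0,0],
  [0.12,0,0,0],
  [0.1,0,0,0],
  [0,0,0,0],
])

```text
time_s: 6.0
ee_pos: [0.5102, -0.2983, 0.2258]
tcp_rot: [[-0.007, -0.988, 0.156], [0.004, 0.156, 0.988], [-1.0, 0.007, 0.003]]
wrist_force: [-0.3, 0.9, -0.7]
gripper_width: 0.0
```

```bash
python3 -c "
from h import *
st()
p=env.read_camera('scene');save(p,'s1')
p=env.read_camera('top');save(p,'t1')
cv2.imwrite('pics/b1.png',np.hstack([cv2.imread('pics/s1.png')[50:300,100:400],cv2.imread('pics/t1.png')[50:300,150:450]]))
"
```

```text
t 6.0 box [-0.0052 -0.1622  0.2258] F [-0.3316  0.8739 -0.7359] q [  7.1014  27.2278  29.3386  93.6906 -14.4888  63.3483 121.3738]
x ax [-0.0067  0.0037 -1.    ]
```

View pics/b1.png

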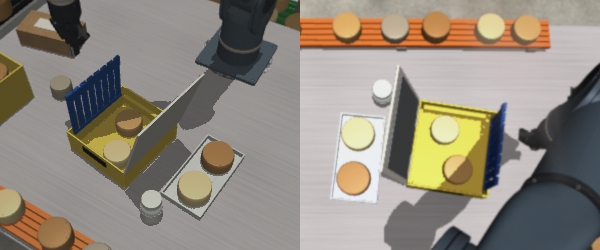

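```bash
python3 -c "
from h import *
h=.013
prev=(-.1622,.2258)
for th in [1.5,1.35,1.2,1.05,.9,.75,.6,.45,.3,.2,.1,.0]:
    r=.12; c,s=np.cos(th),np.sin(th); y=-.1+r*c-.006*s-h; z=.058+r*s+.006*c
    print(th,round(y,4),round(z,4),'d z-share',round((y-prev[0])/.25,3),'x-share',round((prev[1]-z)/.25,3)); prev=(y,z)
"
```

```text
1.5 -0.1105 0.1781 d z-share 0.207 x-share 0.191
1.35 -0.0926 0.1764 d z-share 0.072 x-share 0.007
1.2 -0.0751 0.172 d z-share 0.07 x-share 0.018
1.05 -0.0585 0.1651 d z-share 0.066 x-share 0.028
0.9 -0.0431 0.1557 d z-share 0.062 x-share 0.037
0.75 -0.0293 0.1442 d z-share 0.055 x-share 0.046
0.6 -0.0173 0.1307 d z-share 0.048 x-share 0.054
0.45 -0.0076 0.1156 d z-share 0.039 x-share 0.06
0.3 -0.0001 0.0992 d z-share 0.03 x-share 0.066
0.2 0.0034 0.0877 d z-share 0.014 x-share 0.046
0.1 0.0058 0.076 d z-share 0.01 x-share 0.047
0.0 0.007 0.064 d z-share 0.005 x-share 0.048
```

Call:
arm_command([
  [0.1,-0.02,0,0],
  [0.09,0,0,0],
  [0,0,0.06,0],
  [0,0,0.06,0],
  [0,0,0.03,0],
  [0,0,0.03,0],
  [0,0,0,0],
])

```text
time_s: 6.68
ee_pos: [0.5255, -0.2557, 0.1843]
tcp_rot: [[0.002, -0.988, 0.155], [-0.0, 0.155, 0.988], [-1.0, -0.002, 0.0]]
wrist_force: [0.2, 0.8, 0.1]
gripper_width: -0.0003
```

Call:
arm_command([
  [0.01,0,0.025,0],
  [0.01,0,0.035,0],
  [0.0,0,0.035,0],
  [0.0,0,0.035,0],
  [0.01,0,0.035,0],
  [0.01,0,0.035,0],
  [0.014,0,0.033,0],
  [0.014,0,0.033,0],
  [0.018,0,0.031,0],
  [0.018,0,0.031,0],
  [0.023,0,0.028,0],
  [0.023,0,0.028,0],
  [0,0,0,0],
])

```text
time_s: 7.77
ee_pos: [0.539, -0.1598, 0.1439]
tcp_rot: [[-0.002, -0.988, 0.155], [0.001, 0.155, 0.988], [-1.0, 0.002, 0.001]]
wrist_force: [-0.6, -0.1, 0.5]
gripper_width: 0.0
```

```bash
python3 -c "
from h import *
st()
p=env.read_camera('scene');save(p,'s2')
p=env.read_camera('top');save(p,'t2')
cv2.imwrite('pics/b2.png',np.hstack([cv2.imread('pics/s2.png')[50:300,100:400],cv2.imread('pics/t2.png')[50:300,150:450]]))
"
```

```text
t 7.7667 box [ 0.0015 -0.021   0.1439] F [-0.6364 -0.1391  0.4529] q [ -6.2135  29.2672  27.4521 104.5786 -17.0547  50.3819 110.3468]
x ax [-0.002   0.0012 -1.    ]
```

View pics/b2.png

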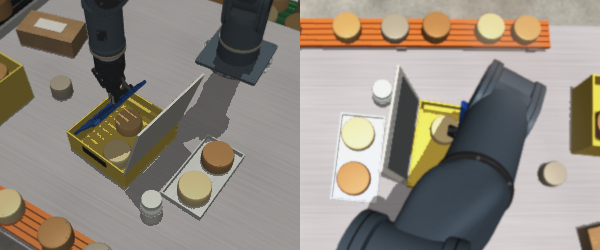

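Call:
arm_command([
  [0.025,0,0.018,0],
  [0.027,0,0.018,0],
  [0.03,0,0.016,0],
  [0.03,0,0.014,0],
  [0.032,0,0.012,0],
  [0.032,0,0.01,0],
  [0.032,0,0.008,0],
  [0.03,0,0.006,0],
  [0.03,0,0.004,0],
  [0.02,0,0,0],
  [0.01,0,0,0],
  [0,0,0,0],
  [0,0,0,0],
])

```text
time_s: 8.95
ee_pos: [0.5434, -0.1362, 0.0709]
tcp_rot: [[-0.0, -0.988, 0.157], [-0.0, 0.157, 0.988], [-1.0, 0.0, -0.0]]
wrist_force: [0.1, 0.3, 0.3]
gripper_width: -0.0002
```

```bash
python3 -c "
from h import *
st()
p=env.read_camera('scene');save(p,'s3')
b=cv2.imread('pics/s3.png')[100:250,130:330];cv2.imwrite('pics/b3.png',cv2.resize(b,None,fx=3,fy=3))
"
```

```text
t 8.95 box [0.0021 0.0031 0.0709] F [0.0799 0.2825 0.3436] q [ -6.4059  34.2474  24.2951 109.342  -20.764   40.7328 111.0406]
x ax [-0.0001 -0.0002 -1.    ]
```

View pics/b3.png

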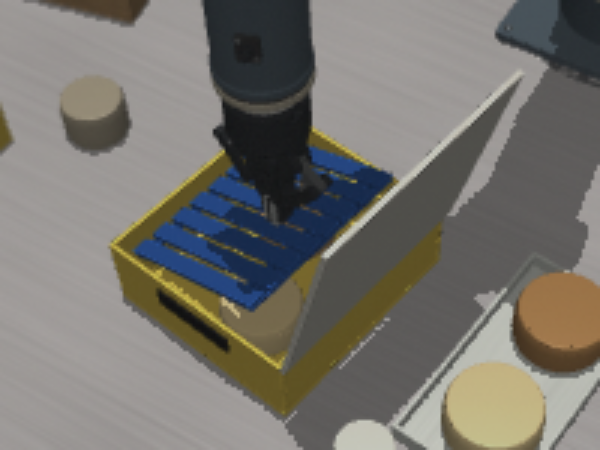

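Call:
arm_command([
  [0.006,0,0,0],
  [0.006,0,0,0],
  [0.006,0,0,0],
  [0.005,0,0,0],
  [0.004,0,0,0],
  [0.004,0,0,0],
  [0,0,0,0],
  [0,0,0,0],
])

```text
time_s: 9.67
ee_pos: [0.5433, -0.1359, 0.0631]
tcp_rot: [[-0.0, -0.988, 0.157], [-0.0, 0.157, 0.988], [-1.0, 0.0, -0.0]]
wrist_force: [0.1, 0.7, 0.5]
gripper_width: 0.0001
```

```bash
cat > fl.py <<'E'
from h import *
import sys
st()
p=env.read_camera('scene');save(p,sys.argv[1]);C=cloud(p)
hsv=cv2.cvtColor(p['color'],cv2.COLOR_RGB2HSV);B=box(C)
m=(p['depth']>0)&(hsv[...,0]>100)&(hsv[...,0]<125)&(hsv[...,1]>130)&(abs(B[...,0])<.1)&(abs(B[...,1]+.01)<.08)&(B[...,2]<.12)&(B[...,2]>.055)
P=B[m]; A=np.c_[P[:,1]+.1,np.ones(len(P))]
for _ in range(4):
    c=np.linalg.lstsq(A,P[:,2],rcond=None)[0]; e=P[:,2]-A@c; k=abs(e)<.006; P=P[k];A=A[k]
print('flap slope,z0',c,len(P),'mean z',P[:,2].mean())
b=p['color'][100:250,130:330,::-1];cv2.imwrite(f'pics/{sys.argv[1]}z.png',cv2.resize(b,None,fx=3,fy=3))
E
python3 fl.py s4
```

```text
t 9.6667 box [0.002  0.0033 0.0631] F [0.1392 0.6722 0.5453] q [ -6.1156  34.8414  23.856  109.7369 -21.1723  39.7504 111.3869]
x ax [-0.0003 -0.0001 -1.    ]
flap slope,z0 [0.2622 0.0638] 1593 mean z 0.09031833442495804
```

View pics/s4z.png

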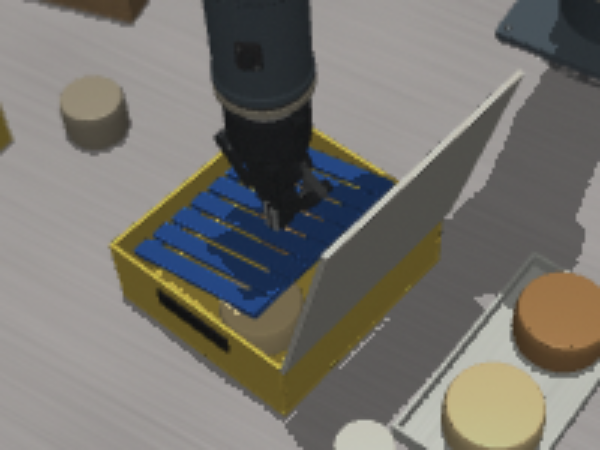

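```bash
python3 - <<'E'
from h import *
p=env.read_camera('wrist');save(p,'w4');print(box(p['xyz']))
E
```

```text
[-0.074   0.0023  0.2365]
```

View pics/w4.png

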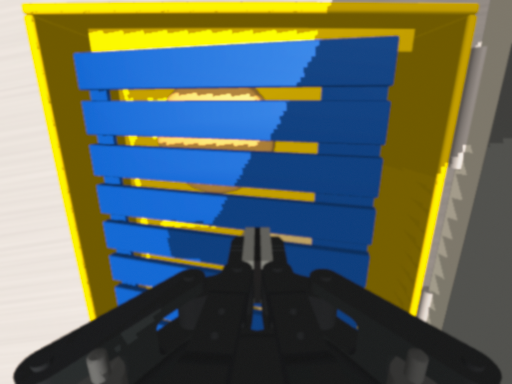

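```bash
python3 - <<'E'
from h import *
p=env.read_camera('wrist');C=cloud(p);B=box(C)
hsv=cv2.cvtColor(p['color'],cv2.COLOR_RGB2HSV)
m=(p['depth']>0)&(hsv[...,0]>105)&(hsv[...,0]<125)&(hsv[...,1]>130)
for y in np.arange(-.1,.08,.02):
    k=m&(abs(B[...,1]-y)<.005)
    print(round(y,2),k.sum(),np.percentile(B[k][:,2],[10,50,90]) if k.sum() else '', np.percentile(B[k][:,0],[2,98]) if k.sum() else '')
for v in (225,235,250,265): 
  for u in (235,248,256,265,280): print(v,u,box(C[v,u]),p['color'][v,u])
b=p['color'][180:330,150:370,::-1];cv2.imwrite('pics/w5.png',cv2.resize(b,None,fx=3.5,fy=3.5))
E
```

```text
-0.1 2074 [0.0607 0.0647 0.0658] [-0.0979  0.0646]
-0.08 2728 [0.0685 0.0697 0.071 ] [-0.0979  0.0482]
-0.06 2809 [0.0738 0.0751 0.0764] [-0.0981  0.0683]
-0.04 2866 [0.0791 0.0805 0.0819] [-0.0982  0.0215]
-0.02 3089 [0.0845 0.0859 0.0872] [-0.0984  0.02  ]
0.0 3082 [0.09   0.0914 0.0927] [-0.0986  0.0622]
0.02 3525 [0.0953 0.0967 0.098 ] [-0.0986  0.0135]
0.04 5048 [0.0961 0.1017 0.1032] [-0.0982  0.0117]
0.06 3522 [0.1008 0.1065 0.1076] [-0.0981  0.0211]
225 235 [-0.0052 -0.0105  0.0881] [ 17  63 127]
225 248 [-0.0064 -0.0028  0.0906] [ 21  63 124]
225 256 [-0.0071  0.0018  0.0922] [ 16  62 123]
225 265 [-0.0079  0.0068  0.0938] [ 21  63 124]
225 280 [-0.0089  0.015   0.096 ] [ 15  63 126]
235 235 [ 0.0032 -0.0109  0.0842] [104  92  66]
235 248 [-0.0088 -0.0023  0.1078] [98 97 92]
235 256 [-0.0084  0.0018  0.107 ] [24 25 24]
235 265 [-0.0086  0.0064  0.1075] [98 97 92]
235 280 [0.0224 0.0197 0.0462] [166 144  99]
250 235 [-0.0035 -0.0086  0.1137] [33 33 34]
250 248 [-0.009  -0.0018  0.1231] [97 96 91]
250 256 [-0.008   0.0019  0.1215] [24 23 24]
250 265 [-0.0086  0.006   0.1225] [98 97 92]
250 280 [-0.0045  0.0136  0.1154] [33 33 34]
265 235 [-0.0109 -0.0066  0.1383] [26 27 27]
265 248 [-0.0095 -0.0014  0.1361] [33 34 32]
265 256 [-0.0066  0.0019  0.1317] [35 33 33]
265 265 [-0.0094  0.0056  0.1361] [46 46 45]
265 280 [-0.0114  0.0115  0.1392] [25 25 26]
```

View pics/w5.png

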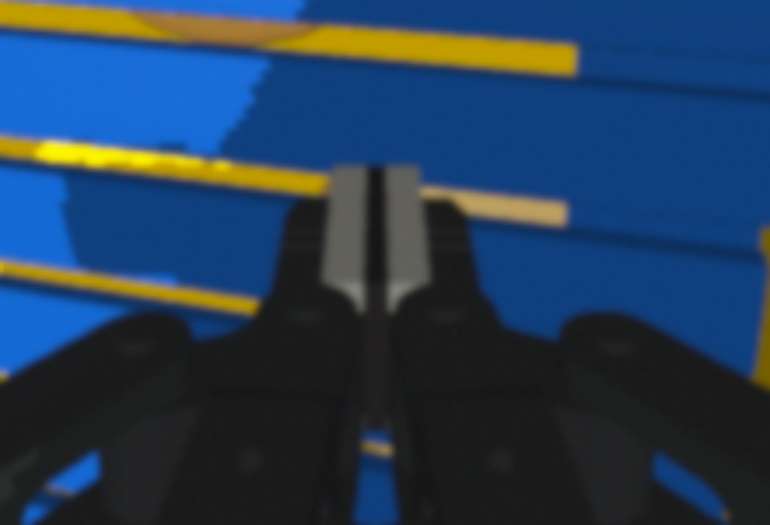

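```bash
python3 - <<'E'
from h import *
p=env.read_camera('scene');o=env.get_obs()
e=o['ee_pos']
for dz in (0,.01,.02,.03,.04): 
    q=proj(p,e+[0,0,dz]); print(dz,q,(q-[130,100])*3, )
b=cv2.resize(p['color'][100:250,130:330,::-1],None,fx=4,fy=4,interpolation=cv2.INTER_CUBIC)
for dz in (0,.03): 
    q=(proj(p,e+[0,0,dz])-[130,100])*4+2; cv2.circle(b,tuple(int(x) for x in q),4,(0,0,255) if dz==0 else (0,255,0),1)
cv2.imwrite('pics/b5.png',b)
p=env.read_camera('wrist')
print([proj(p,e+[0,0,d]) for d in (0,.01,.02,.03,.04)])
E
```

```text
0 [222.9086 180.3769] [278.7259 241.1306]
0.01 [222.6974 178.2946] [278.0922 234.8837]
0.02 [222.4831 176.1823] [277.4492 228.547 ]
0.03 [222.2656 174.0395] [276.7969 222.1184]
0.04 [222.045  171.8653] [276.1349 215.5959]
[array([258.4688, 219.0905]), array([258.545 , 225.4043]), array([258.6298, 232.4287]), array([258.7248, 240.2905]), array([258.8317, 249.1485])]
```

View pics/b5.png

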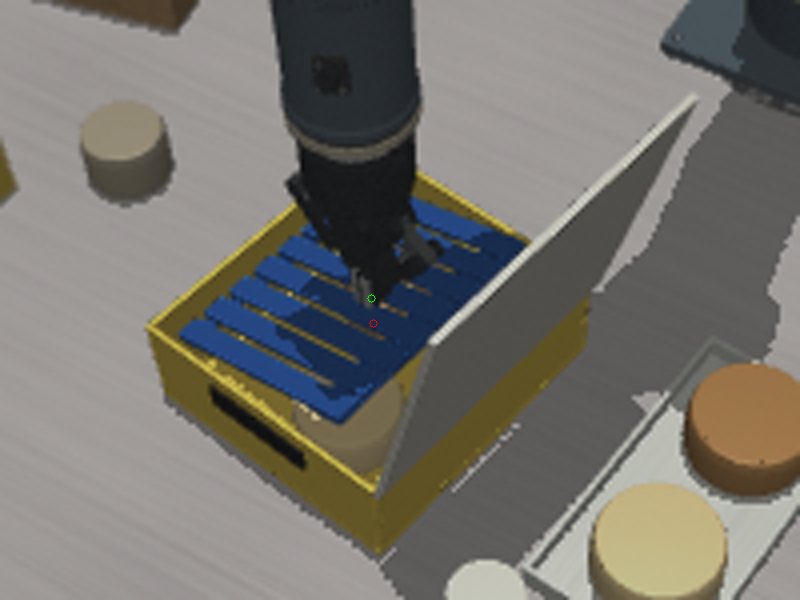

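Call:
arm_command([
  [-0.04,0,0,0],
  [-0.08,0,0,0],
  [-0.08,0,0,0],
  [-0.08,0,0,0],
  [0,0,0,0],
])

```text
time_s: 10.33
ee_pos: [0.5453, -0.1369, 0.1374]
tcp_rot: [[0.006, -0.988, 0.157], [-0.001, 0.157, 0.988], [-1.0, -0.006, -0.0]]
wrist_force: [1.2, -0.4, 0.0]
gripper_width: 0.0
```

```bash
python3 fl.py s6; python3 - <<'E'
from h import *
o=env.get_obs();e=o['ee_pos']
p=env.read_camera('wrist')
b=cv2.resize(p['color'][150:330,130:390,::-1],None,fx=3,fy=3,interpolation=cv2.INTER_CUBIC)
for dz,c in ((0,(0,0,255)),(.02,(0,255,0)),(.03,(255,255,255))):
    q=(proj(p,e+[0,0,dz])-[130,150])*3+1; cv2.circle(b,tuple(int(x) for x in q),4,c,1)
cv2.imwrite('pics/w6.png',b)
p=env.read_camera('scene')
b=cv2.resize(p['color'][100:250,130:330,::-1],None,fx=4,fy=4,interpolation=cv2.INTER_CUBIC)
for dz in (0,.03): 
    q=(proj(p,e+[0,0,dz])-[130,100])*4+2; cv2.circle(b,tuple(int(x) for x in q),4,(0,0,255) if dz==0 else (0,255,0),1)
cv2.imwrite('pics/b6.png',b)
E
```

```text
t 10.3333 box [0.0042 0.0027 0.1374] F [ 1.1671 -0.3504  0.0044] q [ -8.7183  29.5007  27.4728 105.4688 -17.5773  48.8992 108.2591]
x ax [ 0.0056 -0.0011 -1.    ]
flap slope,z0 [0.2631 0.0638] 1887 mean z 0.08913120731253203
```

View pics/w6.png

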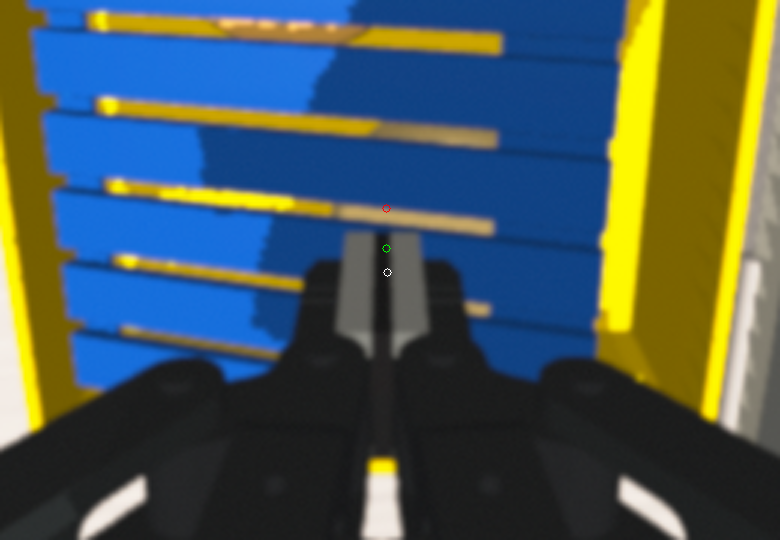

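View pics/b6.png

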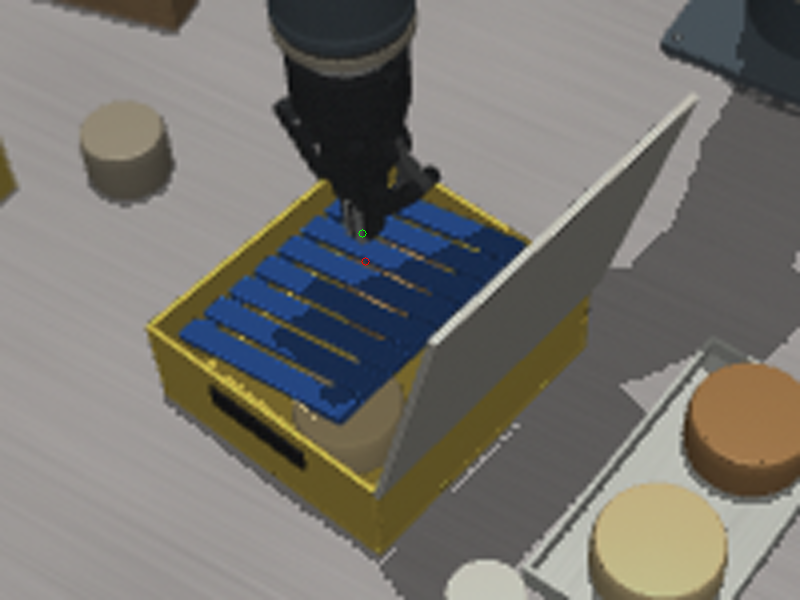

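The visible fingertip ends about 28 mm short of the reported TCP (in free air too), so the flap still stands at 0.26 rad. I'll push that much lower.

Call:
arm_command([
  [0.06,0,0,0],
  [0.08,0,0,0],
  [0.08,0,0,0],
  [0.05,0,0,0],
  [0.02,0,0,0],
  [0.02,0,0.002,0],
  [0.02,0,0.002,0],
  [0.02,0,0,0],
  [0.015,0,0,0],
  [0.01,0,0,0],
  [0.01,0,0,0],
  [0,0,0,0],
  [0,0,0,0],
])

```text
time_s: 11.57
ee_pos: [0.5436, -0.135, 0.037]
tcp_rot: [[0.0, -0.988, 0.157], [-0.0, 0.157, 0.988], [-1.0, -0.0, -0.0]]
wrist_force: [-0.4, 0.6, 0.6]
gripper_width: 0.0001
```

```bash
python3 fl.py s7
```

```text
t 11.5667 box [0.0021 0.0043 0.037 ] F [-0.3907  0.5994  0.5972] q [ -5.2061  36.891   22.4102 110.9275 -22.629   36.48   112.5427]
x ax [ 0.     -0.0001 -1.    ]
flap slope,z0 [0.0253 0.0638] 1556 mean z 0.06618622978462817
```

Call:
arm_command([
  [0.004,0,0,0],
  [0.004,0,0,0],
  [0.004,0,0,0],
  [0.003,0,0,0],
  [0,0,0,0],
  [0,0,0,0],
  [0,0,0,0],
])

```text
time_s: 12.2
ee_pos: [0.5438, -0.1349, 0.0333]
tcp_rot: [[0.0, -0.988, 0.157], [-0.0, 0.157, 0.988], [-1.0, -0.0, 0.0]]
wrist_force: [1.3, 1.3, 2.9]
gripper_width: -0.0002
```

```bash
python3 fl.py s8
```

```text
t 12.2 box [0.0023 0.0045 0.0333] F [1.3441 1.2713 2.9411] q [ -5.0527  37.1851  22.167  111.0731 -22.8328  36.0073 112.7117]
x ax [ 0.0004 -0.     -1.    ]
flap slope,z0 [-0.0031  0.0636] 1545 mean z 0.06333500537840339
```

Call:
arm_command([
  [-0.03,0,0,0],
  [-0.08,0,0,0],
  [-0.14,0,0,0],
  [-0.14,0,0,0],
  [-0.14,0,0,0],
  [-0.14,0,0,0],
  [-0.14,0,0,0],
  [-0.14,0,0,0],
  [-0.14,0,0,0],
  [-0.14,0,0,0],
  [-0.14,0,0,0],
  [0,0,0,0.018],
  [0,0,0,0.018],
  [0,0,0,0.018],
  [0,0,0,0],
])

```text
time_s: 13.5
ee_pos: [0.5431, -0.135, 0.376]
tcp_rot: [[-0.0, -0.876, 0.482], [-0.0, 0.482, 0.876], [-1.0, 0.0, -0.0]]
wrist_force: [-0.7, -0.2, -0.7]
gripper_width: -0.0001
```

```bash
python3 fl.py s9; python3 -c "
from h import *
p=env.read_camera('wrist');save(p,'w9')"
```

```text
t 13.5 box [0.0016 0.0042 0.376 ] F [-0.6892 -0.1753 -0.6628] q [-15.6775  19.7485  37.527   82.7994 -11.9993  81.5088  83.1876]
x ax [-0.0003 -0.0001 -1.    ]
flap slope,z0 [-0.0014  0.0636] 2088 mean z 0.06345285238299939
```

View pics/s9z.png

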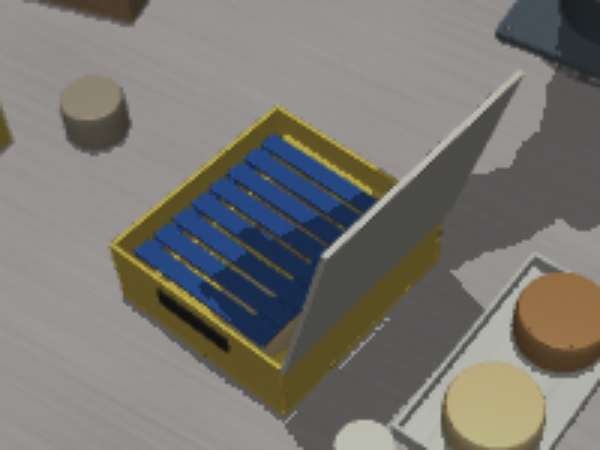

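Call:
arm_command([
  [0,0,0,0.0177],
  [0,0,0,0.0177],
  [0,0,0,0.0177],
  [0,0,0,0.0177],
  [0,0,0,0.0177],
  [0,0,0,0.0177],
  [0,0,0,0.0177],
  [0,0,0,0.0177],
  [0,0,0,0.0177],
  [0,0,0,0.0177],
  [0,0,0,0.018],
  [0,0.07,0,0],
  [0,0.13,0,0],
  [0,0.13,0,0],
  [0,0.13,0,0],
  [0,0.13,0,0],
  [0,0.13,0,0],
  [0,0.13,0,0],
  [0,0.1,0,0],
  [0,0,0,0],
])

```text
time_s: 15.27
ee_pos: [0.5797, 0.1069, 0.3743]
tcp_rot: [[-0.002, 0.138, 0.99], [0.001, 0.99, -0.138], [-1.0, 0.001, -0.002]]
wrist_force: [0.2, 0.5, -0.6]
gripper_width: 0.0001
```

```bash
python3 -c "
from h import *
st(); print(env.get_obs()['tcp_rot'])
p=env.read_camera('scene');save(p,'s10')
e=env.get_obs()['ee_pos']
b=cv2.resize(p['color'][40:290,130:400,::-1],None,fx=2.3,fy=2.3)
for dz in (0,.029):
    q=(proj(p,e+[0,0,dz])-[130,40])*2.3+1; cv2.circle(b,tuple(int(x) for x in q),3,(0,0,255) if dz==0 else (0,255,0),1)
cv2.imwrite('pics/b10.png',b)
"
```

```text
t 15.2667 box [-0.0002  0.2489  0.3743] F [ 0.2346  0.4661 -0.57  ] q [-46.7009  27.5041  55.5336  78.8591 -22.5309  85.2508  -0.378 ]
x ax [-0.0021  0.0014 -1.    ]
[[-0.0021  0.1385  0.9904]
 [ 0.0014  0.9904 -0.1385]
 [-1.      0.0011 -0.0023]]
```

View pics/b10.png

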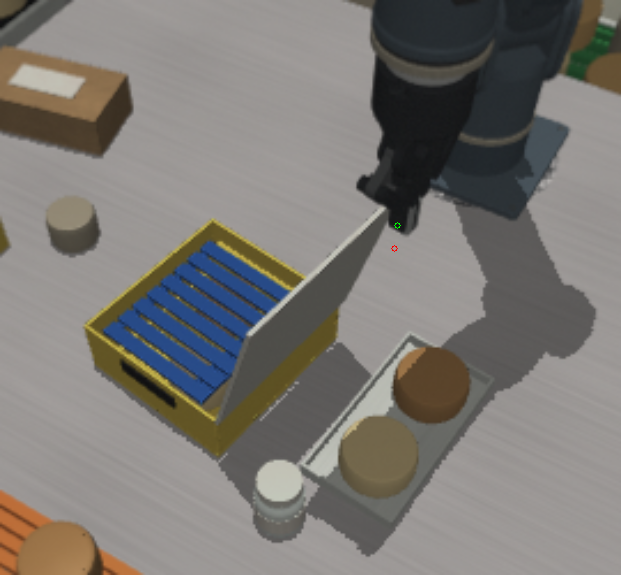

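Call:
arm_command([
  [0.06,0,0,0.003],
  [0.1,0,0,0],
  [0.12,0,0,0],
  [0.12,0,0,0],
  [0.08,0,0,0],
  [0.045,0,0,0],
  [0,0,0,0],
  [0,-0.06,0,0],
  [0,-0.08,0,0],
  [0,-0.04,0,0],
  [0,0,0,0],
])

```text
time_s: 16.23
ee_pos: [0.5719, 0.0515, 0.2464]
tcp_rot: [[0.003, 0.174, 0.985], [-0.0, 0.985, -0.174], [-1.0, 0.0, 0.003]]
wrist_force: [-0.4, -0.3, 0.3]
gripper_width: 0.0
```

```bash
python3 -c "
from h import *
st()
h=.011
prev=(.2489-.045,.243)
for th in [1.835,1.7,1.57,1.45,1.3,1.15,1.0,.85,.7,.55,.4,.3,.2,.1,.0]:
    c,s=np.cos(th),np.sin(th); r=.185
    if th>1.56: y=.112-.23*c+.006*s+h; z=.272
    else: y=.112-r*c+.006*s+h; z=.087+r*s+.006*c
    z-=.029
    print(th,round(y,4),round(z,4),'y-share',round((y-prev[0])/.25,3),'x-share',round((prev[1]-z)/.25,3)); prev=(y,z)
p=env.read_camera('scene');save(p,'s11')
e=env.get_obs()['ee_pos']
b=cv2.resize(p['color'][40:290,130:400,::-1],None,fx=2.3,fy=2.3)
cv2.imwrite('pics/b11.png',b)
"
```

```text
t 16.2333 box [0.0008 0.1929 0.2464] F [-0.4162 -0.2549  0.2534] q [-42.4044  30.2853  53.4244  95.2747 -25.9712  67.6009   7.3727]
x ax [ 0.0026 -0.0004 -1.    ]
1.835 0.1889 0.243 y-share -0.06 x-share -0.0
1.7 0.1586 0.243 y-share -0.121 x-share 0.0
1.57 0.1288 0.243 y-share -0.119 x-share 0.0
1.45 0.1067 0.2424 y-share -0.089 x-share 0.003
1.3 0.0793 0.2379 y-share -0.109 x-share 0.018
1.15 0.0529 0.2293 y-share -0.106 x-share 0.034
1.0 0.0281 0.2169 y-share -0.099 x-share 0.05
0.85 0.0054 0.2009 y-share -0.091 x-share 0.064
0.7 -0.0146 0.1818 y-share -0.08 x-share 0.077
0.55 -0.0316 0.1598 y-share -0.068 x-share 0.088
0.4 -0.0451 0.1356 y-share -0.054 x-share 0.097
0.3 -0.052 0.1184 y-share -0.028 x-share 0.069
0.2 -0.0571 0.1006 y-share -0.021 x-share 0.071
0.1 -0.0605 0.0824 y-share -0.013 x-share 0.073
0.0 -0.062 0.064 y-share -0.006 x-share 0.074
```

View pics/b11.png

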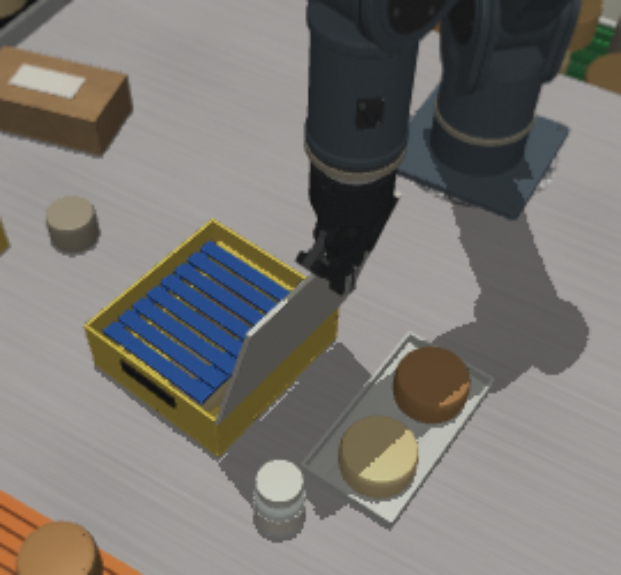

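Call:
arm_command([
  [0,-0.015,0,0],
  [0,-0.025,0,0],
  [0,-0.03,0,0],
  [0,-0.03,0,0],
  [0,-0.03,0,0],
  [0,-0.03,0,0],
  [0,-0.03,0,0],
  [0,-0.03,0,0],
  [0,0,0,0],
])

```text
time_s: 17.03
ee_pos: [0.563, -0.0014, 0.2465]
tcp_rot: [[0.003, 0.171, 0.985], [-0.0, 0.985, -0.171], [-1.0, 0.0, 0.003]]
wrist_force: [-2.9, -0.5, 17.1]
gripper_width: 0.0
```

```bash
python3 -c "
from h import *
st()
p=env.read_camera('scene');save(p,'s12');C=cloud(p)
r=env.regions_of(p,'lid')[0]['region']; r=cv2.erode(r.astype(np.uint8),np.ones((3,3)))>0
L=box(C[r&(p['depth']>0)]);L=L[L[:,2]>.1]
for _ in range(6):
    n=np.linalg.svd(L-L.mean(0),full_matrices=False)[2][2]; d=(L-L.mean(0))@n; L=L[abs(d)<.006]
print(len(L),n,L.mean(0),L.max(0))
b=cv2.resize(p['color'][40:290,130:400,::-1],None,fx=2.3,fy=2.3)
cv2.imwrite('pics/b12.png',b)
"
```

```text
t 17.0333 box [0.0003 0.1393 0.2465] F [-2.9231 -0.5264 17.1049] q [-37.87    29.0864  53.3992  96.9026 -25.1668  66.6905  12.3491]
x ax [ 0.0033 -0.0004 -1.    ]
2647 [ 0.0017  0.999  -0.045 ] [0.0159 0.124  0.2096] [0.1233 0.1305 0.3187]
```

View pics/b12.png

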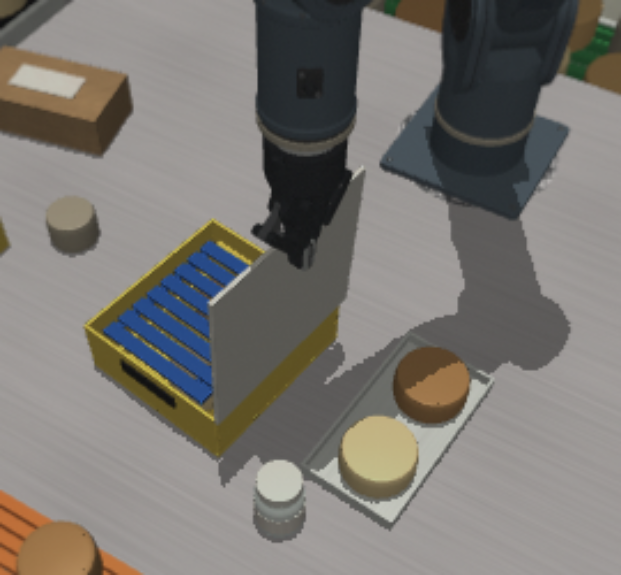

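Call:
arm_command([
  [-0.03,0,0,0],
  [-0.03,0,0,0],
  [0,0,0,0],
  [0,0,0,0],
])

```text
time_s: 17.47
ee_pos: [0.5624, 0.001, 0.2596]
tcp_rot: [[0.0, 0.169, 0.986], [-0.0, 0.986, -0.169], [-1.0, -0.0, 0.0]]
wrist_force: [0.1, 0.2, -0.3]
gripper_width: 0.0001
```

```bash
python3 -c "
from h import *
st()
h=.011
o=box(env.get_obs()['ee_pos']); prev=(o[1],o[2])
for th in [1.57,1.45,1.3,1.15,1.0,.85,.7,.55,.4,.3,.2,.1,.0]:
    c,s=np.cos(th),np.sin(th); r=.2
    y=.112-r*c+.006*s+h; z=.087+r*s+.006*c
    z-=.029
    print(th,round(y,4),round(z,4),'y-share',round((y-prev[0])/.25,3),'x-share',round((prev[1]-z)/.25,3)); prev=(y,z)
"
```

```text
t 17.4667 box [-0.0006  0.1415  0.2596] F [ 0.1219  0.215  -0.3113] q [-38.3541  28.5222  53.8215  95.5755 -24.462   68.5163  11.5676]
x ax [ 0.0003 -0.0002 -1.    ]
1.57 0.1288 0.258 y-share -0.051 x-share 0.006
1.45 0.1049 0.2573 y-share -0.096 x-share 0.003
1.3 0.0753 0.2523 y-share -0.118 x-share 0.02
1.15 0.0468 0.243 y-share -0.114 x-share 0.037
1.0 0.02 0.2295 y-share -0.107 x-share 0.054
0.85 -0.0045 0.2122 y-share -0.098 x-share 0.069
0.7 -0.0261 0.1914 y-share -0.086 x-share 0.083
0.55 -0.0444 0.1677 y-share -0.073 x-share 0.095
0.4 -0.0589 0.1414 y-share -0.058 x-share 0.105
0.3 -0.0663 0.1228 y-share -0.03 x-share 0.074
0.2 -0.0718 0.1036 y-share -0.022 x-share 0.077
0.1 -0.0754 0.0839 y-share -0.014 x-share 0.079
0.0 -0.077 0.064 y-share -0.006 x-share 0.08
```

Call:
arm_command([
  [0,-0.025,0,0],
  [0,-0.025,0,0],
  [0,-0.03,0,0],
  [0,-0.03,0,0],
  [0,-0.03,0,0],
  [0.002,-0.03,0,0],
  [0.005,-0.03,0,0],
  [0.007,-0.03,0,0],
  [0.007,-0.03,0,0],
  [0,0,0,0],
])

```text
time_s: 18.3
ee_pos: [0.5508, -0.0651, 0.2541]
tcp_rot: [[0.0, 0.172, 0.985], [-0.001, 0.985, -0.172], [-1.0, -0.001, 0.0]]
wrist_force: [0.1, -1.2, -0.1]
gripper_width: -0.0001
```

```bash
cat > li.py <<'E'
from h import *
import sys
st()
p=env.read_camera('scene');save(p,sys.argv[1]);C=cloud(p)
r=env.regions_of(p,'lid')[0]['region']; r=cv2.erode(r.astype(np.uint8),np.ones((3,3)))>0
L=box(C[r&(p['depth']>0)]);L=L[(L[:,2]>.088)&(abs(L[:,0])<.122)]
for _ in range(6):
    n=np.linalg.svd(L-L.mean(0),full_matrices=False)[2][2]; n=n*np.sign(n[1]+n[2]*1.01);d=(L-L.mean(0))@n; L=L[abs(d)<.006]
print(len(L),n,'theta',np.arctan2(n[1],n[2]),'mean',L.mean(0),L.max(0),'off',(L.mean(0)-[0,.112,.087])@n)
cv2.imwrite(f'pics/{sys.argv[1]}z.png',cv2.resize(p['color'][40:290,130:400,::-1],None,fx=2.3,fy=2.3))
E
python3 li.py s13
```

```text
t 18.3 box [-0.0017  0.0744  0.2541] F [ 0.0912 -1.2341 -0.1114] q [-31.8782  27.9089  53.4699  97.1744 -24.017   67.2159  18.0353]
x ax [ 0.    -0.001 -1.   ]
4691 [0.0015 0.9649 0.2626] theta 1.3051127779437643 mean [0.0112 0.0865 0.2046] [0.1219 0.1182 0.3124] off 0.006254770668237889
```

View pics/s13z.png

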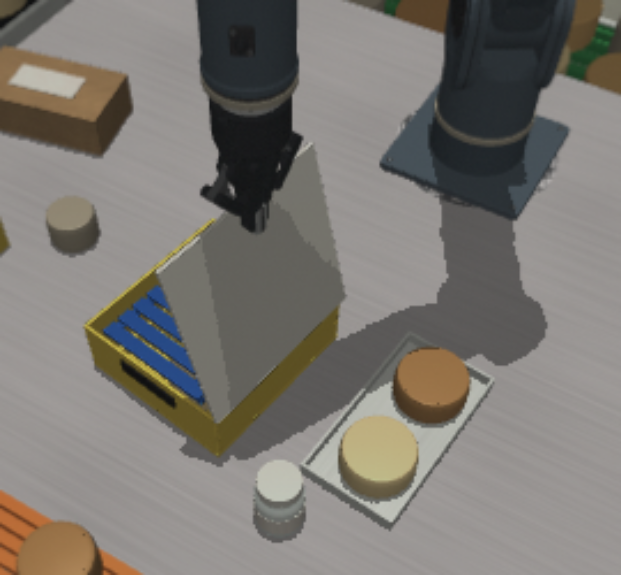

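Call:
arm_command([
  [0.008,-0.029,0,0],
  [0.009,-0.029,0,0],
  [0.01,-0.028,0,0],
  [0.011,-0.028,0,0],
  [0.012,-0.027,0,0],
  [0.013,-0.027,0,0],
  [0.014,-0.027,0,0],
  [0.015,-0.026,0,0],
  [0.016,-0.025,0,0],
  [0.017,-0.025,0,0],
  [0.018,-0.024,0,0],
  [0.018,-0.024,0,0],
  [0.02,-0.022,0,0],
  [0.02,-0.022,0,0],
  [0.021,-0.021,0,0],
  [0.021,-0.021,0,0],
  [0,0,0,0],
])

```text
time_s: 19.82
ee_pos: [0.5333, -0.1635, 0.1923]
tcp_rot: [[-0.002, 0.171, 0.985], [-0.0, 0.985, -0.171], [-1.0, -0.0, -0.002]]
wrist_force: [0.0, -0.7, 0.0]
gripper_width: 0.0002
```

```bash
python3 li.py s14
```

```text
t 19.8167 box [-0.0035 -0.0254  0.1923] F [ 0.0499 -0.6547  0.0489] q [-18.8959  31.1154  49.7339 102.0199 -27.1052  59.7394  31.0845]
x ax [-0.0017 -0.0001 -1.    ]
6034 [0.0012 0.6599 0.7513] theta 0.7207241669008285 mean [0.0102 0.0316 0.1655] [0.1213 0.1158 0.2424] off 0.005951151113383867
```

View pics/s14z.png

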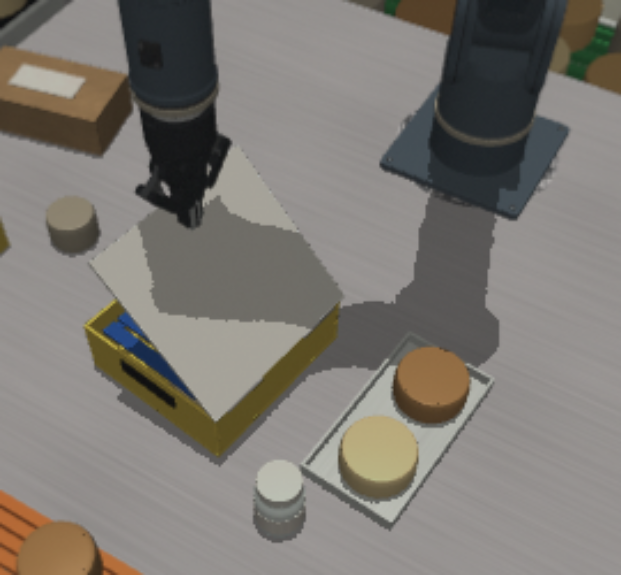

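Call:
arm_command([
  [0.023,-0.019,0,0],
  [0.023,-0.019,0,0],
  [0.024,-0.018,0,0],
  [0.024,-0.017,0,0],
  [0.025,-0.016,0,0],
  [0.026,-0.015,0,0],
  [0.026,-0.014,0,0],
  [0.026,-0.014,0,0],
  [0.026,-0.012,0,0],
  [0.026,-0.011,0,0],
  [0.026,-0.01,0,0],
  [0.026,-0.009,0,0],
  [0.026,-0.008,0,0],
  [0.026,-0.007,0,0],
  [0.026,-0.006,0,0],
  [0.026,-0.005,0,0],
  [0.024,-0.004,0,0],
  [0.02,-0.003,0,0],
  [0,0,0,0],
])

```text
time_s: 21.5
ee_pos: [0.5249, -0.2132, 0.08]
tcp_rot: [[-0.002, 0.169, 0.986], [0.001, 0.986, -0.169], [-1.0, 0.0, -0.002]]
wrist_force: [0.3, -0.8, -0.3]
gripper_width: -0.0005
```

```bash
python3 li.py s15
```

```text
t 21.5 box [-0.004  -0.0759  0.08  ] F [ 0.2521 -0.7602 -0.2997] q [ -8.3548  38.5062  42.0489 108.1669 -34.762   46.9885  42.4872]
x ax [-0.0016  0.0007 -1.    ]
4980 [-0.0003  0.0885  0.9961] theta 0.08856671920427309 mean [0.0093 0.0087 0.1017] [0.1214 0.1144 0.1161] off 0.0055416022670114655
```

Call:
arm_command([
  [0.012,-0.001,0,0],
  [0.012,-0.001,0,0],
  [0.01,-0.001,0,0],
  [0.008,0,0,0],
  [0.008,0,0,0],
  [0.006,0,0,0],
  [0.006,0,0,0],
  [0.004,0,0,0],
  [0,0,0,0],
  [0,0,0,0],
])

```text
time_s: 22.43
ee_pos: [0.5253, -0.2139, 0.0645]
tcp_rot: [[-0.0, 0.169, 0.986], [0.001, 0.986, -0.169], [-1.0, 0.0, -0.001]]
wrist_force: [-0.1, 0.1, 0.5]
gripper_width: 0.0001
```

```bash
python3 li.py s16
```

```text
t 22.4333 box [-0.0036 -0.0765  0.0645] F [-0.0874  0.0757  0.5444] q [ -7.5245  39.5488  40.8479 108.923  -35.9986  45.1547  43.5683]
x ax [-0.0004  0.0005 -1.    ]Traceback (most recent call last):
  File "li.py", line 5, in <module>
    r=env.regions_of(p,'lid')[0]['region']; r=cv2.erode(r.astype(np.uint8),np.ones((3,3)))>0
      ~~~~~~~~~~~~~~~~~~~~~~~^^^
IndexError: list index out of range
```

Low force so far; press a little further to the stop.

Call:
arm_command([
  [0.004,0,0,0],
  [0.004,0,0,0],
  [0.004,0,0,0],
  [0,0,0,0],
  [0,0,0,0],
  [0,0,0,0],
])

```text
time_s: 23.03
ee_pos: [0.5254, -0.2141, 0.0622]
tcp_rot: [[0.0, 0.169, 0.986], [0.001, 0.986, -0.169], [-1.0, 0.001, 0.0]]
wrist_force: [-1.9, 2.1, 8.8]
gripper_width: -0.0001
```

```bash
cat > sh.py <<'E'
from h import *
import sys
st()
for cam in ('scene','top'):
    p=env.read_camera(cam);save(p,sys.argv[1]+cam[0]);B=box(cloud(p))
    m=(p['depth']>0)&(abs(B[...,0])<.115)&(abs(B[...,1])<.105)&(B[...,2]>.086)&(B[...,2]<.11)
    hsv=cv2.cvtColor(p['color'],cv2.COLOR_RGB2HSV); m&=(hsv[...,1]<60)&(hsv[...,2]>80)
    L=B[m]
    for _ in range(5):
        A=np.c_[L[:,:2],np.ones(len(L))];c=np.linalg.lstsq(A,L[:,2],rcond=None)[0];e=L[:,2]-A@c;L=L[abs(e)<.003]
    print(cam,len(L),'slope x,y,z0',c,'theta',-c[1],'z at far',c@[0,-.1,1],'z at hinge',c@[0,.1,1])
    cv2.imwrite(f'pics/{sys.argv[1]}{cam[0]}z.png',cv2.resize(p['color'][40:290,130:400,::-1],None,fx=2.3,fy=2.3))
E
python3 sh.py a
```

```text
t 23.0333 box [-0.0034 -0.0767  0.0622] F [-1.9404  2.1375  8.8404] q [ -7.3796  39.6935  40.6532 109.0499 -36.2245  44.8449  43.7686]
x ax [ 0.0004  0.0006 -1.    ]
scene 4101 slope x,y,z0 [-0.0006 -0.001   0.0925] theta 0.001010694150750585 z at far 0.09262435048609474 z at hinge 0.09242221165594464
top 1082 slope x,y,z0 [-0.0004 -0.0021  0.0941] theta 0.0020811558470597707 z at far 0.09431052105449012 z at hinge 0.09389428988507817
```

Shut on the stop with 9 N. Lift clear.

Call:
arm_command([
  [0.002,0,0,0],
  [0,0,0,0],
  [-0.02,0,0,0],
  [-0.06,0,0,0],
  [-0.12,0,0,0],
  [-0.14,0,0,0],
  [-0.14,0,0,0],
  [-0.14,0,0,0],
  [-0.14,0,0,0],
  [-0.14,0,0,0],
  [-0.08,0,0,0],
  [0,0,0,0],
  [0,0,0,0],
  [0,0,0,0],
])

```text
time_s: 24.3
ee_pos: [0.5251, -0.2138, 0.3053]
tcp_rot: [[-0.001, 0.169, 0.986], [0.001, 0.986, -0.169], [-1.0, 0.0, -0.001]]
wrist_force: [1.4, 0.7, -0.6]
gripper_width: -0.0002
```

```bash
python3 sh.py b; python3 - <<'E'
from h import *
p=env.read_camera('scene');C=cloud(p)
for t in ['tray','cup','small_cheese','wheel_a','jar']:
    for r in env.regions_of(p,t)[:2]:
        m=r['region']&(p['depth']>0); print(t,round(r['score'],2),np.median(C[m],0))
E
```

```text
t 24.3 box [-0.0038 -0.0765  0.3053] F [ 1.3932  0.67   -0.5612] q [-15.4979  26.4859  53.0231  90.2023 -21.7198  74.3171  30.8647]
x ax [-0.0009  0.0007 -1.    ]
scene 4204 slope x,y,z0 [-0.0002  0.0004  0.0926] theta -0.00043343966187217586 z at far 0.09252857184569652 z at hinge 0.09261525977807095
top 3831 slope x,y,z0 [0.0004 0.0013 0.094 ] theta -0.0013000315475505814 z at far 0.09385168077235333 z at hinge 0.09411168708186345
tray 0.62 [0.5332 0.1095 0.0048]
small_cheese 0.79 [ 0.4834 -0.4169  0.0467]
wheel_a 0.83 [0.6002 0.1291 0.0476]
wheel_a 0.78 [0.4779 0.1386 0.0476]
jar 0.81 [0.7189 0.064  0.0804]
```

View pics/bsz.png

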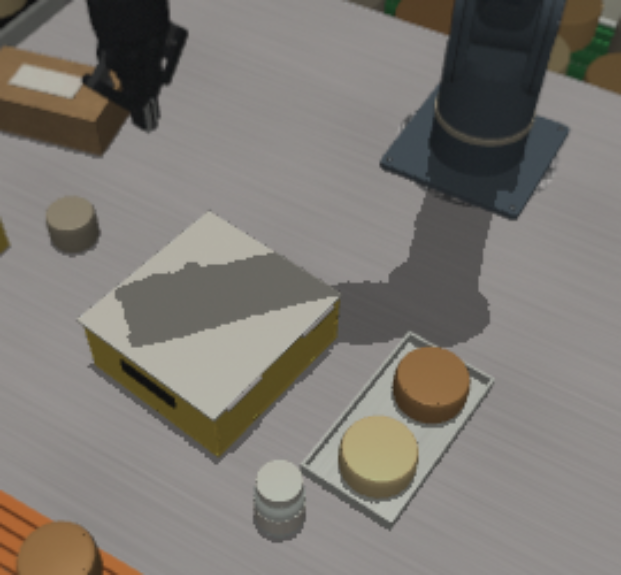

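The picture shows the lid level and shut. The tray, wheels, jar and grey cheese are where they were, and the hand is clear.

```bash
python3 -c "
from h import *
print(env.sign_off())"
```

```text
the job is handed in; nothing more can be done
None
```

The blue flap is folded flat in the box and the white lid is fully shut over it. The job is handed in, with about 24 s on the clock at the last move.

**Flap:** I pushed it down first, with the lid still standing open. My last reading before the lid closed gave a slope of about -0.001 rad and its top at 63.5 mm (64 mm expected).

**Lid:** I then pushed it over along its arc and pressed it onto the stop with about 9 N. After I lifted away, both cameras gave an angle within 0.0015 rad of shut. The outer face measured 92.6 mm (scene camera) and 94 mm (top camera), against 93 mm expected.

**Surroundings:** The tray, both wheels and the grey cheese were within about 3 mm of their starting readings, and the jar looked unmoved in the picture. I did not look for the cup again, as the trained network missed it in the last picture, but the arm never came near it. The cheeses in the box are now hidden; no force reading suggested they were touched.

**What disagreed or went wrong:**
- **Fingertip position:** The visible fingertip ends about 28 mm short of the reported TCP. My first flap push therefore stopped at 0.26 rad and I had to push it lower.
- **Contact with the lid:** Because of the same offset, the gripper's underside probably touched the upright lid's edge once, at about 17 N measured at the wrist, under the 40 N limit. I raised the hand and finished the push with the fingertips.

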